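# Clear the pad printer's bed: save the good vial, scrap into the bin

### The job

Clear the printing bed. Stand the one good vial, without ever tipping it over, in the empty middle hole of the rack; everything else lying on the bed (the flat cover and the two sprues) is scrap and goes into the green bin below the bed's open end, with nothing left hanging on the bed. The cover is too wide to grip and lies against the end rail, so slide it out under light finger pressure from above, never leaning on it hard (under 30 N), and leave the vials already in the rack and the other things on the table alone.

Things in the scene. Friction and masses are not known exactly. Their poses are not given: they have to be found in the camera images.
- bed: Fixed printing bed: cream block, dark steel top face 134 x 350 mm, 90 mm high, smooth. Origin at the centre of its underside; y along the bed, OPEN end at y = -175 mm. Steel rails stand 20 mm above the top face along both long sides (channel x = -56 to +56 mm) and across the closed +y end (inner face y = +164 mm). Black knobs stick out below the top on the robot's side and the closed end.
- bed_edge (a point): Middle of the bed's open edge, on the top face (bed x = 0, y = -175 mm, z = 90 mm); axes as the bed's.
- bin: Green open scrap bin, fixed, 200 x 200 mm outside, 4 mm walls, 78 mm high (far -y wall 102 mm), standing against the bed's open end, its near rim 12 mm below the bed's top face. Origin at the centre of its underside, axes as the bed's, about.
- rack: Grey rack block 70 x 240 x 60 mm, fixed, standing beside the bed on the side away from the robot. Origin at the centre of its underside, y along its length. Three round holes, 36 mm wide, 25 mm deep, at y = -75, 0, +75 mm; the outer two hold vials, the middle one is empty.
- rack_hole1 (a point): Centre of the mouth of the rack's empty middle hole, at the rack's top face, 60 mm above the table.
- vial: The good vial standing on the bed among the scrap: clear plastic, 85 mm tall, foot 30 mm in diameter, 26 mm in diameter from 11 to 62 mm above the foot, then a narrow neck and a 24 mm head; 50 g. Origin at the centre of its foot, z up along it.
- vial_b: A vial like the good one in the rack's -y hole; its foot 35 mm above the table. Leave alone.
- vial_c: A vial like the good one in the rack's +y hole. Leave alone.
- cover: Scrap: flat white plastic cover, 96 (its x) x 110 (its y) x 12 mm, lying flat on the bed 1 to 5 mm from the end rail; mass unknown, 0.17 to 0.4 kg. Origin at the centre of its underside.
- sprue_cross: Scrap: white moulding sprue, a cross 66 (x) x 44 (y) mm of 14 mm square bar with short end bars and a stub in the middle, 26 mm high there. Origin at the centre of its underside.
- sprue_tee: Scrap: white moulding sprue, a T 70 (x) x 40 (y) mm of 14 mm square bar with end bars, bar of the T on its +y side with a stub, 26 mm high there. Origin at the centre of its underside.
- jar: Bystander: steel jar 70 mm in diameter, 70 mm tall, origin under it.
- pad_ring: Bystander: steel ring 90 mm in diameter, 25 mm high, origin under its centre.

How it is judged:
By the outcome, as a careful person would: the job done as asked, in the order asked, and still so for the second after the job is handed in, with the robot touching nothing.
It also fails if it takes over 67 s, if anything falls off the work surface, if the arm or the gripper's body presses on something with over 40 N, if the wrist force passes 120 N, or if a joint passes its speed limit or range.

### The arm

A 6-joint arm with a two-finger parallel gripper is mounted at the origin on the work surface. World frame = base frame: x ahead of the robot, y to its left, z up, the work surface at z = 0. Lengths are in m, angles in degrees, forces in N, time in s.
With the tool pointing down it reaches from about 0.35 to 0.975 m from the base axis. Payload 7.1 kg.
Tool frame: the origin (TCP) lies at the very end of the fingers, on their centre line; the grasp point (between the pads) lies 19 mm behind it; z points along the fingers, y is the line along which they close (so a half turn about z gives the same grasp; the last joint's range is limited). The gripper opens to 88 mm and grips with 3 to 60 N. Pads are 20 mm wide; open, the fingers measure 115 mm over their backs; the gripper's body (75 mm by 178 mm) begins 61 mm behind the grasp point.
Start: joints at [-71.448, 24.242, 93.386, -0, 62.372, -1.089], TCP at [0.21, -0.589, 0.223] pointing down, gripper open.
Joint ranges: [-172.04, 172.04], [-51.8, 120.97], [4.93, 147.93], [-75.15, 255.16], [6.16, 154.13], [-145.62, 145.62]. Speed limits (degrees/s): [136.94, 136.94, 172.46, 180, 180, 180].

### API

Orientations are given as [roll, pitch, yaw] about the fixed x, y, z axes, in that order (R = Rz(yaw) Ry(pitch) Rx(roll)).
In Python, from workcell import manip gives the robot as it stands.
- The arm moves only by the tool servo_tool, never from a script. Its argument "deltas" is a list of rows, each a list of 5 numbers: the shift along the tool's x, y, z in m, then the turn about the tool's z in degrees, then the finger opening in m, from 0 to 0.0878. A call has 1 to 12 rows; each row shifts and turns the commanded pose from where the row before left it, along the tool's axes as they then stand; what a row does not reach is not made up. A row lasts 1/12 s, in which the tool goes at most 41.7 mm and 7.16 degrees, less where a joint would pass 70% of its speed; a pose out of reach is approached as far as the arm can. A call with a gripper value outside its range is refused whole. The fingers move at their own pace and stop on an object; "grip_force" is the grip in N (left out, the last holds). Time passes only in rows, so rows that do not move let the fingers close. It gives the time, the measured TCP pose, the force, the opening and the grip force at its end, in the units of the state.
- manip.state(): the state, without advancing time (a new reading comes with each control period).
- manip.get_image(name): name is "side" or "top" or "wrist"; returns a dict with "frame" (400x640x3 uint8, blue, green, red), "fx", "fy", "cx", "cy" (pixels), "world_from_camera" (4x4, takes a point from camera to world coordinates). Camera axes: x right, y down, z forward; pixel columns grow to the right and rows downward; lengths in m; the calibration is good to about 2 mm. A picture is of the moment at which its call begins. There is no depth.
- manip.finish_job(): hands the job in; it is judged then, once.
Trained networks look in the newest picture that a camera, given by its name, has taken for a name from the list of things; names that differ only in an ending like _2 or _b are one class to them, and where a whole thing is asked for, a point or a joint stands for the part that bears it (a point fixed in the world has none). Each returns a list of dicts, best first, with "p" (0 to 1); they miss things now and then, are a little off and sometimes report something else, mostly with a low value. They report only what shows in the picture. A call takes as long as a camera call.
- manip.look_for(camera, label): "location" ([x, y, z] in m, in world coordinates, good to about 4 mm: the middle of the surface that is visible of it).
- manip.masks_of(camera, label): "region" (400x640 bool, what is visible of it).
- manip.tip_of(camera, label): "location" ([x, y, z] in m, in world coordinates, good to about 4 mm: a listed point, or the origin of a listed thing).
The state is a dict: "time": time; "qpos": joint angles; "joint_velocities": joint speeds; "joint_torque": joint torques, N m; "ee_pos": TCP position; "eef_rot": TCP orientation; "ft_force": force on the tool from outside, world axes, zero at the start; "wrist_torque": the same for the moment, N m; "opening": opening from 0.0 (shut) to 1.0 (fully open); "gripper_force": force on a finger pad.
Only numpy, scipy, OpenCV 4.12 (cv2) and the standard library are available. Lean on these libraries where they do the work, as an engineer would, in place of code of your own. Each camera call takes 0.05 s, during which the arm holds its last target. There are 200 camera calls.

## Working session

There is one attempt and no reset: what is moved stays moved. The work goes in short steps, Python scripts to look and compute and a tool call to move; the robot and the scene stay as the last step left them, time stands still between calls to the robot, and variables do not carry over. Pictures are saved under pics/ and viewed, at most 10 in all, crops included, and the job is handed in when it is done.

Besides the shell and the picture viewer there is one more tool, called after "Call:" as name([rows], argument=value, ...), one row to a line, values as JSON. servo_tool: Moves the arm, as the interface text tells. Its arguments: {"type":"object","properties":{"deltas":{"type":"array"},"grip_force":{"type":"number"}},"required":["deltas"]}

```bash
mkdir -p pics
python3 - <<'E'
from workcell import manip
import cv2, numpy as np
for c in ("top","side"):
    im=manip.get_image(c); cv2.imwrite(f"pics/{c}0.png",im["frame"])
    print(c, im["fx"],im["cx"],im["cy"],np.round(im["world_from_camera"],3).tolist())
    for l in ["bed","bed_edge","bin","rack","rack_hole1","vial","cover","sprue_cross","sprue_tee","jar","pad_ring"]:
        print(l,[(round(d["p"],2),np.round(d["location"],3).tolist()) for d in manip.tip_of(c,l)][:4])
s=manip.state(); print(s)
E
```

```text
top 376.03773031852467 318.82392719729 200.83741437515104 [[0.016, -0.997, 0.071, 0.467], [-1.0, -0.016, -0.007, -0.039], [0.008, -0.071, -0.997, 1.057], [0.0, 0.0, 0.0, 1.0]]
bed [(0.74, [0.468, 0.034, -0.002])]
bed_edge [(0.64, [0.482, -0.138, 0.088])]
bin [(0.95, [0.494, -0.235, -0.003])]
rack [(0.82, [0.59, 0.078, -0.001])]
rack_hole1 [(0.69, [0.598, 0.08, 0.061]), (0.26, [0.601, 0.007, 0.035])]
vial [(0.61, [0.6, 0.003, 0.036]), (0.32, [0.462, 0.042, 0.086])]
cover [(0.77, [0.466, 0.14, 0.092])]
sprue_cross [(0.74, [0.473, -0.108, 0.09])]
sprue_tee [(0.77, [0.463, 0.037, 0.091])]
jar [(0.81, [0.472, 0.373, 0.002])]
pad_ring [(0.73, [0.525, -0.424, -0.003])]
side 378.8995417482913 321.161569178642 198.8691496801602 [[-0.847, -0.339, 0.409, 0.143], [-0.531, 0.549, -0.645, 0.616], [-0.006, -0.764, -0.645, 0.735], [0.0, 0.0, 0.0, 1.0]]
bed [(0.75, [0.47, 0.038, 0.002])]
bed_edge [(0.94, [0.478, -0.137, 0.09]), (0.38, [0.472, 0.141, 0.092])]
bin [(0.6, [0.492, -0.24, 0.001])]
rack [(0.7, [0.592, 0.078, 0.002])]
rack_hole1 []
vial [(0.69, [0.593, 0.157, 0.034]), (0.58, [0.462, -0.029,
[... 229 characters left out ...]
3, -0.004])]
{'time': 1.2, 'qpos': array([-7.14496839e+01,  2.42411224e+01,  9.33846837e+01, -8.44624085e-04,
        6.23722202e+01, -1.08771971e+00]), 'joint_velocities': array([ 0.06122088, -0.00941542, -0.00293559,  0.01044322, -0.05768149,
        0.03458417]), 'joint_torque': array([-1.76855308e-03, -5.44581521e+01, -2.74045622e+01,  6.43576775e-02,
        1.65851496e-02,  8.52340918e-06]), 'ee_pos': array([ 0.21007855, -0.58863851,  0.22269467]), 'eef_rot': array([1.79998041e+02, 7.85666252e-04, 1.96384275e+01]), 'ft_force': array([-0.14907063, -0.32337921, -0.70573524]), 'wrist_torque': array([0.00154656, 0.03207856, 0.01170333]), 'gripper_force': 0.0, 'opening': 1.0030887766308354}
```

View pics/top0.png

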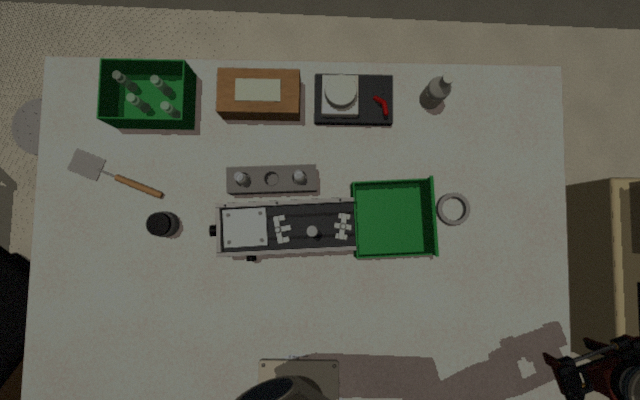

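View pics/side0.png

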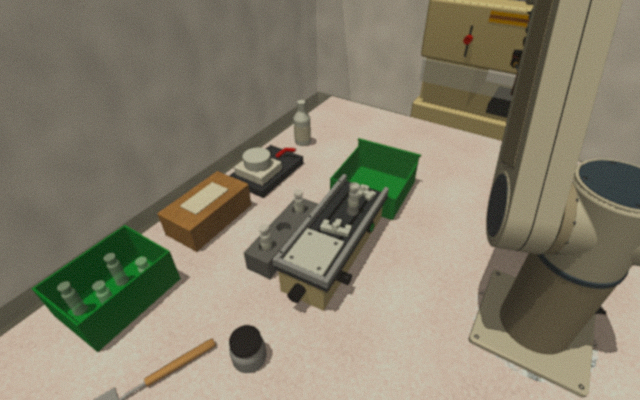

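The top view shows the bed with, from left to right, the cover (245,228), tee (281,229), vial (313,231) and cross (343,226). The bin is at (393,218). The rack is at (272,179) with its middle hole empty. The side view agrees. Bed yaw comes out at about 3.4°, so I'll turn to that and move over the vial.

Call:
servo_tool([
  [0,0,0,5.4,0.06],
  [0,0,0,5.4,0.06],
  [0,0,0,5.4,0.06],
  [0.019,-0.036,-0.002,0,0.06],
  [0.019,-0.036,-0.002,0,0.06],
  [0.019,-0.036,-0.002,0,0.06],
  [0.019,-0.036,-0.002,0,0.06],
  [0.019,-0.036,-0.002,0,0.06],
  [0.019,-0.036,-0.002,0,0.06],
  [0.019,-0.036,-0.002,0,0.06],
  [0.019,-0.036,-0.002,0,0.06],
  [0.019,-0.036,-0.002,0,0.06],
])

```text
time: 2.2
ee_pos: [0.3617, -0.2532, 0.241]
eef_rot: [180.0, -0.0, 3.4]
ft_force: [0.9, 0.3, 0.3]
opening: 0.683
gripper_force: 0.0
```

Call:
servo_tool([
  [0.019,-0.036,-0.002,0,0.06],
  [0.019,-0.036,-0.002,0,0.06],
  [0.019,-0.036,-0.002,0,0.06],
  [0.019,-0.036,-0.002,0,0.06],
  [0.019,-0.036,-0.002,0,0.06],
  [0.019,-0.036,-0.002,0,0.06],
  [0,0,0,0,0.06],
  [0,0,0,0,0.06],
])

```text
time: 2.87
ee_pos: [0.4628, -0.0307, 0.2528]
eef_rot: [180.0, -0.0, 3.7]
ft_force: [-0.5, 0.1, -0.3]
opening: 0.68
gripper_force: 0.0
```

```bash
cat > h.py <<'E'
from workcell import manip
import numpy as np, cv2
def to(tx,ty,tz,tyaw=None):
    s=manip.state(); p=s["ee_pos"]; y=s["eef_rot"][2]; r=np.radians(y)
    d=np.array([tx,ty,tz])-p
    print("t",round(s["time"],2),"p",p.round(4),"yaw",round(y,2),"F",s["ft_force"].round(1))
    print("tool delta",round(d[0]*np.cos(r)+d[1]*np.sin(r),4),round(d[0]*np.sin(r)-d[1]*np.cos(r),4),round(-d[2],4), "turn",None if tyaw is None else round(y-tyaw,2))
def px(im,p):
    c=np.linalg.inv(im["world_from_camera"])@np.r_[p,1]
    return round(im["fx"]*c[0]/c[2]+im["cx"],1),round(im["fy"]*c[1]/c[2]+im["cy"],1)
def ray(im,u,v,z):
    T=np.array(im["world_from_camera"]); d=T[:3,:3]@[(u-im["cx"])/im["fx"],(v-im["cy"])/im["fy"],1]
    return T[:3,3]+d*(z-T[2,3])/d[2]
E
python3 - <<'E'
from h import *
im=manip.get_image("wrist"); cv2.imwrite("pics/w1.png",im["frame"])
print(np.round(im["world_from_camera"],3).tolist(),im["fx"])
for l in ["vial","sprue_tee","sprue_cross","cover","bed_edge","rack_hole1"]:
    print(l,[(round(d["p"],2),d["location"].round(4) if hasattr(d["location"],"round") else d["location"]) for d in manip.tip_of("wrist",l)][:3])
to(.462,-.029,.25,3.4)
E
```

```text
[[0.065, -0.962, -0.267, 0.537], [-0.998, -0.063, -0.017, -0.027], [-0.0, 0.267, -0.964, 0.415], [0.0, 0.0, 0.0, 1.0]] 298.6518232767004
vial [(0.93, [0.5943, 0.1574, 0.0372]), (0.86, [0.4611, -0.028, 0.0871]), (0.81, [0.6009, 0.0059, 0.0386])]
sprue_tee [(0.77, [0.4659, 0.041, 0.0904]), (0.48, [0.4986, -0.2397, -0.0014]), (0.35, [0.4792, -0.1373, 0.0884])]
sprue_cross [(0.69, [0.4637, 0.1408, 0.0894]), (0.62, [0.4707, -0.1027, 0.0883])]
cover [(0.71, [0.4659, 0.1392, 0.0882])]
bed_edge [(0.81, [0.4788, -0.1401, 0.0888]), (0.41, [0.4611, -0.0256, 0.0866])]
rack_hole1 [(0.77, [0.5957, 0.0733, 0.0602])]
t 3.22 p [ 0.4618 -0.0336  0.2527] yaw 3.31 F [ 0.2 -0.4  0. ]
tool delta 0.0005 -0.0046 0.0027 turn -0.09
```

View pics/w1.png

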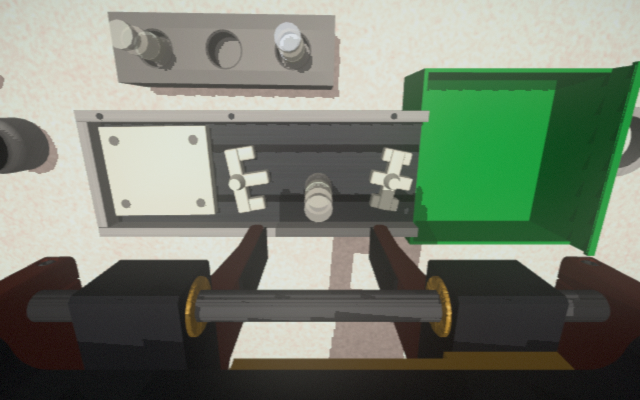

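The wrist view shows the vial's head at (318,208), the tee stub at (237,184), the cross stub at (393,183), the empty hole at (224,48) and the cover centred at (157,170), all consistent with the networks. Next I turn these pixels into positions.

Run:
```python
from h import *
im=manip.get_image("wrist")
for n,u,v,z in [("vialhead",318,210,.175),("teestub",237,184,.116),("crossstub",393,183,.116),("hole",224,48,.06),("cover",157,170,.102),("holeL",205.5,48,.06),("holeR",243,48,.06),("coverTR",207,125,.102),("coverBR",215,214,.102)]:
    print(n,ray(im,u,v,z).round(4))
ms=manip.masks_of("wrist","rack"); print(len(ms))
to(.4615,-.0285,.121,3.4)
```

```text
vialhead [ 0.4573 -0.0346  0.175 ]
teestub [0.4613 0.0491 0.116 ]
crossstub [ 0.4716 -0.1109  0.116 ]
hole [0.5982 0.0757 0.06  ]
cover [0.4681 0.1374 0.102 ]
holeL [0.597  0.0958 0.06  ]
holeR [0.5994 0.0552 0.06  ]
coverTR [0.5179 0.0824 0.102 ]
coverBR [0.4222 0.0775 0.102 ]
1
t 3.32 p [ 0.462  -0.0334  0.2527] yaw 3.34 F [ 0.2 -1.2  0.7]
tool delta -0.0002 -0.0049 0.1317 turn -0.06
```

Call:
servo_tool([
  [0,0,0.02,0,0.06],
  [0,0,0.02,0,0.06],
  [0,0,0.02,0,0.06],
  [0,0,0,0,0.06],
  [0,0,0,0,0.06],
])

```text
time: 3.73
ee_pos: [0.4615, -0.0328, 0.1922]
eef_rot: [-180.0, 0.1, 3.4]
ft_force: [0.1, 0.2, -0.6]
opening: 0.686
gripper_force: 0.0
```

Run:
```python
from h import *
im=manip.get_image("wrist"); f=im["frame"].copy()
for d in manip.masks_of("wrist","vial"):
    m=d["region"]; ys,xs=np.nonzero(m); c=(xs.min()+xs.max())/2
    r=int(np.percentile(ys,75)); rx=xs[ys==r]
    print(round(d["p"],2),xs.min(),xs.max(),ys.min(),ys.max(),"row",r,rx.min(),rx.max())
print([ (round(d["p"],2),np.round(d["location"],4)) for d in manip.tip_of("wrist","vial")])
s=manip.state(); p=s["ee_pos"]; print(p.round(4),s["eef_rot"].round(2)); print("tcp px",px(im,p))
cv2.imwrite("pics/w2.png",f)
```

```text
0.89 297 332 183 252 row 234 297 332
0.87 40 136 0 53 row 33 72 135
0.69 258 301 0 56 row 39 268 301
0.64 415 639 53 280 row 210 433 639
[(0.94, array([0.6025, 0.0085, 0.036 ])), (0.9, array([0.5922, 0.157 , 0.0376])), (0.8, array([ 0.4637, -0.0305,  0.0899])), (0.16, array([0.4621, 0.1385, 0.0869]))]
[ 0.463  -0.0327  0.1938] [ 1.7998e+02 -1.1000e-01  3.4200e+00]
tcp px (np.float64(317.0), np.float64(242.4))
```

View pics/w2.png

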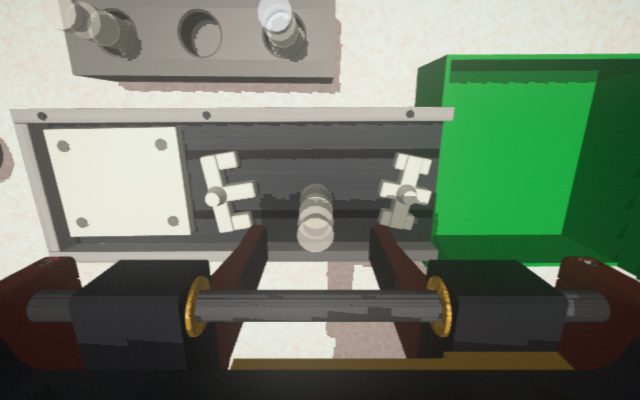

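The vial's head is at (315,230), midway between the fingertips (262 and 374) to within 2 mm. I'll correct that, go down and grip.

Call:
servo_tool([
  [0,-0.002,0.018,0,0.06],
  [0,0,0.018,0,0.06],
  [0,0,0.018,0,0.06],
  [0,0,0.0175,0,0.06],
  [0,0,0,0,0.06],
  [0,0,0,0,0.035],
  [0,0,0,0,0.03],
  [0,0,0,0,0.02],
  [0,0,0,0,0.015],
  [0,0,0,0,0.01],
  [0,0,0,0,0.01],
  [0,0,0,0,0.01],
], grip_force=10)

```text
time: 4.88
ee_pos: [0.4625, -0.0305, 0.1218]
eef_rot: [180.0, -0.1, 3.4]
ft_force: [-0.8, -0.5, 5.6]
opening: 0.295
gripper_force: 10.0
```

Call:
servo_tool([
  [0,0,-0.01,0,0.01],
  [0,0,-0.02,0,0.01],
  [0,0,-0.02,0,0.01],
  [0.02,-0.0143,0,0,0.01],
  [0.02,-0.0143,0,0,0.01],
  [0.02,-0.0143,0,0,0.01],
  [0.02,-0.0143,0,0,0.01],
  [0.02,-0.0143,0,0,0.01],
  [0.02,-0.0143,0,0,0.01],
  [0.02,-0.0143,0,0,0.01],
  [0,0,0,0,0.01],
  [0,0,0,0,0.01],
])

```text
time: 5.88
ee_pos: [0.596, 0.0785, 0.1713]
eef_rot: [180.0, 0.0, 3.5]
ft_force: [-0.2, 0.3, -1.3]
opening: 0.29
gripper_force: 10.0
```

Run:
```python
from h import *
im=manip.get_image("wrist"); f=im["frame"]
cv2.imwrite("pics/w3.png",cv2.resize(f[100:300,180:460],None,fx=2.8,fy=2.8,interpolation=cv2.INTER_CUBIC))
for c in ("wrist","top","side"):
    manip.get_image(c)
    print(c,[(round(d["p"],2),np.round(d["location"],4)) for d in manip.tip_of(c,"rack_hole1")][:2],[(round(d["p"],2),np.round(d["location"],4)) for d in manip.tip_of(c,"vial")][:4])
print("hole px at guess",px(im,[.5965,.0775,.06]), "vial foot exp",px(im,np.r_[manip.state()["ee_pos"][:2],.14]))
to(.5965,.0775,.066,3.4)
```

```text
wrist [(0.71, array([0.5936, 0.076 , 0.0632]))] [(0.91, array([0.5919, 0.0767, 0.1372])), (0.81, array([0.5941, 0.1528, 0.0374])), (0.73, array([0.5998, 0.0085, 0.0341]))]
top [] [(0.44, array([0.5895, 0.1544, 0.0369])), (0.39, array([0.5998, 0.0039, 0.0341]))]
side [(0.74, array([0.5945, 0.0792, 0.0576]))] [(0.83, array([0.5922, 0.1543, 0.0364])), (0.5, array([0.5986, 0.0076, 0.0339]))]
hole px at guess (np.float64(318.4), np.float64(194.0)) vial foot exp (np.float64(318.4), np.float64(225.3))
t 6.38 p [0.5956 0.0775 0.1713] yaw 3.41 F [ 0.5  0.3 -0.2]
tool delta 0.0009 0.0001 0.1053 turn 0.01
```

View pics/w3.png

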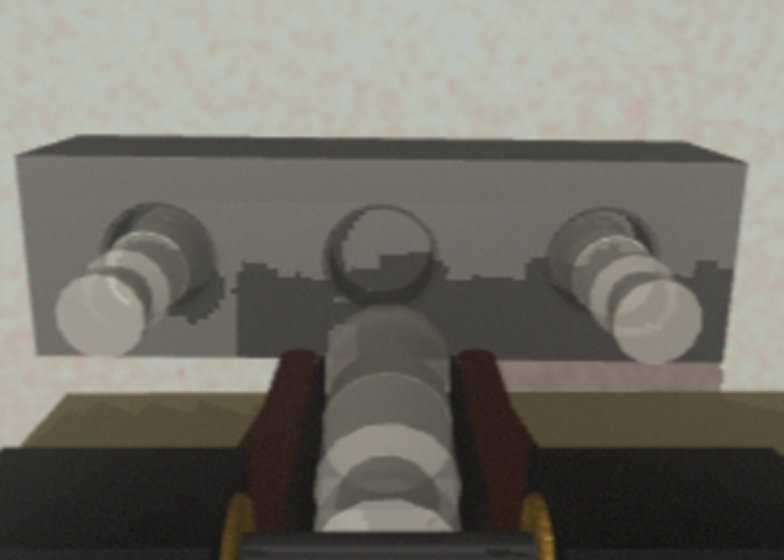

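Run:
```python
from h import *
im=manip.get_image("wrist"); p=manip.state()["ee_pos"]
foot=p[2]-.0505-.0005
for z in (.121,.123): print(z,px(im,[p[0]+.015,p[1],z]))
print("hole",ray(im,316.2,191.1,.06).round(4),"rackc",ray(im,315.6,193.6,.06).round(4))
to(.5965,.0795,.066)
```

```text
0.121 (np.float64(318.3), np.float64(196.4))
0.123 (np.float64(318.3), np.float64(197.1))
hole [0.5989 0.0788 0.06  ] rackc [0.5964 0.0792 0.06  ]
t 6.43 p [0.5957 0.0776 0.1713] yaw 3.42 F [-0.2  0.1 -1.6]
tool delta 0.0009 -0.0018 0.1053 turn None
```

Call:
servo_tool([
  [0.0015,-0.0015,0.018,0,0.01],
  [0,0,0.018,0,0.01],
  [0,0,0.018,0,0.01],
  [0,0,0.015,0,0.01],
  [0,0,0,0,0.01],
  [0,0,0.004,0,0.01],
  [0,0,0.004,0,0.01],
  [0,0,0.004,0,0.01],
  [0,0,0,0,0.01],
])

```text
time: 7.18
ee_pos: [0.5972, 0.0794, 0.0902]
eef_rot: [-180.0, -0.0, 3.4]
ft_force: [-0.4, 0.1, -0.4]
opening: 0.293
gripper_force: 10.0
```

Run:
```python
from h import *
im=manip.get_image("wrist"); f=im["frame"]
cv2.imwrite("pics/w4.png",cv2.resize(f[100:300,180:460],None,fx=2.8,fy=2.8,interpolation=cv2.INTER_CUBIC))
to(.597,.079,.0685)
```

```text
t 7.23 p [0.5974 0.0794 0.0904] yaw 3.44 F [ 0.5  0.  -0.7]
tool delta -0.0004 0.0004 0.0219 turn None
```

View pics/w4.png

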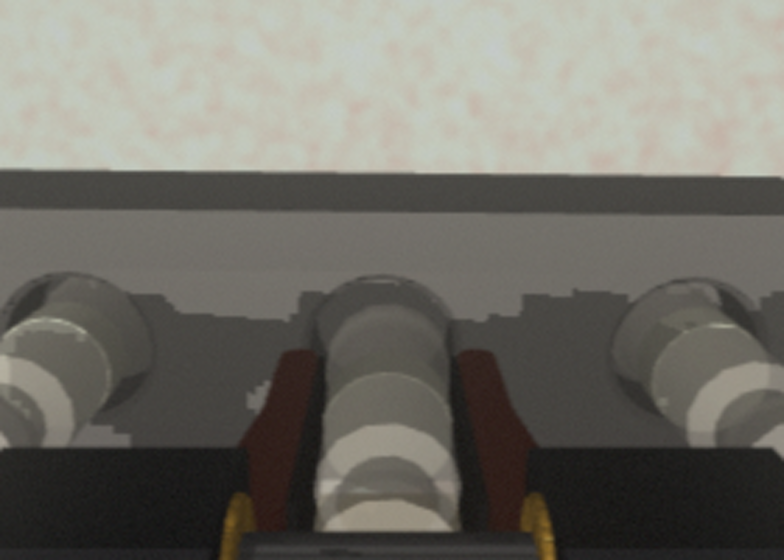

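Run:
```python
from h import *
im=manip.get_image("wrist")
print("holeback",ray(im,317.5,198.9,.06).round(4),"footback",ray(im,318.5,209,.0585).round(4),"left",ray(im,180+318/2.8,100+320/2.8,.06).round(4),"right",ray(im,180+453/2.8,100+320/2.8,.06).round(4))
print(im["world_from_camera"][:,3].round(3), manip.state()["ee_pos"])
manip.get_image("side")
print([(round(d["p"],2),np.round(d["location"],4)) for d in manip.tip_of("side","vial")])
```

```text
holeback [0.6161 0.0803 0.06  ] footback [0.6086 0.0791 0.0585] left [0.6043 0.0959 0.06  ] right [0.6062 0.0631 0.06  ]
[0.671 0.083 0.253 1.   ] [0.5974254  0.07946872 0.09056006]
[(0.77, array([0.5917, 0.0803, 0.0575])), (0.65, array([0.592 , 0.1571, 0.033 ])), (0.56, array([0.6021, 0.0099, 0.0351]))]
```

The vial sits about 4 mm toward -x in the pads, while the hole is around x = 0.597–0.598. I'll lift a little, shift over and insert.

Call:
servo_tool([
  [0,0,-0.005,0,0.01],
  [0.0038,0,0,0,0.01],
  [0,0,0,0,0.01],
  [0,0,0.005,0,0.01],
  [0,0,0.003,0,0.01],
  [0,0,0.003,0,0.01],
  [0,0,0.003,0,0.01],
  [0,0,0,0,0.01],
])

```text
time: 8.05
ee_pos: [0.6003, 0.0796, 0.0801]
eef_rot: [180.0, 0.1, 3.4]
ft_force: [-0.9, 0.4, -0.6]
opening: 0.292
gripper_force: 10.0
```

Run:
```python
from h import *
im=manip.get_image("wrist"); f=im["frame"]
cv2.imwrite("pics/w5.png",cv2.resize(f[130:260,230:410],None,fx=4,fy=4,interpolation=cv2.INTER_CUBIC))
to(.601,.079,.0685)
print(px(im,[.5975+.018,.0795,.06]))
```

```text
t 8.1 p [0.6005 0.0796 0.0805] yaw 3.44 F [ 0.1  0.4 -0.5]
tool delta 0.0004 0.0006 0.012 turn None
(np.float64(318.5), np.float64(208.7))
```

View pics/w5.png

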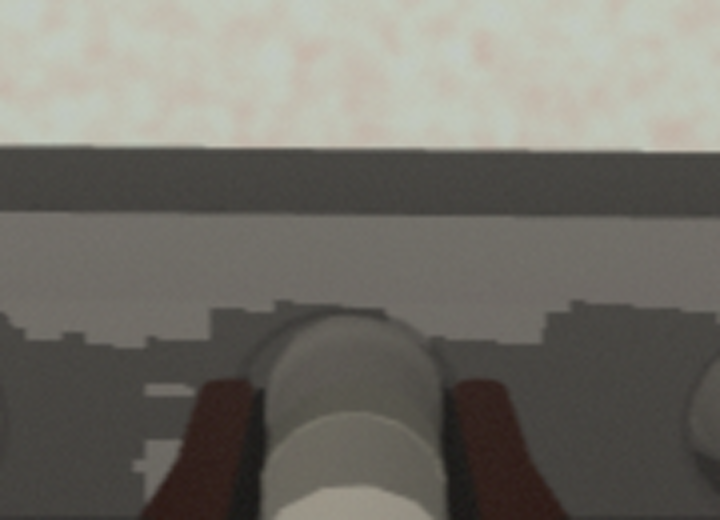

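The foot is inside the hole with no contact force. The foot's back edge is at crop row 318, just within the hole's at 312. Lowering to the bottom.

Call:
servo_tool([
  [0,-0.0008,0.004,0,0.01],
  [0,0,0.004,0,0.01],
  [0,0,0.003,0,0.01],
  [0,0,0,0,0.01],
])

```text
time: 8.43
ee_pos: [0.6004, 0.0804, 0.0693]
eef_rot: [180.0, 0.1, 3.4]
ft_force: [-0.3, 0.1, -0.7]
opening: 0.291
gripper_force: 10.0
```

Call:
servo_tool([
  [0,0,0.0015,0,0.01],
  [0,0,0,0,0.01],
  [0,0,0,0,0.03],
  [0,0,0,0,0.035],
  [0,0,0,0,0.045],
  [0,0,0,0,0.05],
  [0,0,0,0,0.05],
  [0,0,0,0,0.05],
])

```text
time: 9.1
ee_pos: [0.601, 0.0805, 0.0688]
eef_rot: [180.0, -0.0, 3.4]
ft_force: [0.4, -0.1, 0.2]
opening: 0.566
gripper_force: 0.0
```

Call:
servo_tool([
  [0,0,-0.01,0,0.05],
  [0,0,-0.02,0,0.05],
  [0,0,-0.03,0,0.05],
  [0,0,-0.03,0,0.05],
  [-0.02,0.003,-0.01,0,0.05],
  [-0.04,0.007,0,0,0.05],
  [-0.04,0.008,0,0,0.05],
  [-0.04,0.008,0,0,0.05],
  [0,0,0,0,0.05],
  [0,0,0,0,0.05],
])

```text
time: 9.93
ee_pos: [0.4609, 0.0457, 0.1694]
eef_rot: [180.0, 0.0, 3.4]
ft_force: [0.6, 0.6, 0.5]
opening: 0.568
gripper_force: 0.0
```

Run:
```python
from h import *
im=manip.get_image("wrist"); f=im["frame"]; cv2.imwrite("pics/w6.png",f)
for l in ["sprue_tee","cover","vial","sprue_cross"]:
    print(l,[(round(d["p"],2),np.round(d["location"],4)) for d in manip.tip_of("wrist",l)][:3])
to(.462,.049,.1075,3.4)
```

```text
sprue_tee [(0.58, array([0.4645, 0.0402, 0.0902])), (0.17, array([0.6015, 0.0838, 0.0346]))]
cover [(0.64, array([0.4651, 0.1358, 0.0906])), (0.64, array([0.5962, 0.0837, 0.0344]))]
vial [(0.91, array([0.5932, 0.1547, 0.0348])), (0.65, array([0.6001, 0.0847, 0.0335])), (0.58, array([0.5993, 0.0081, 0.0358]))]
sprue_cross [(0.69, array([ 0.4733, -0.1051,  0.088 ]))]
t 10.18 p [0.4644 0.0464 0.1691] yaw 3.45 F [0.6 0.2 0.3]
tool delta -0.0023 -0.0028 0.0616 turn 0.05
```

View pics/w6.png

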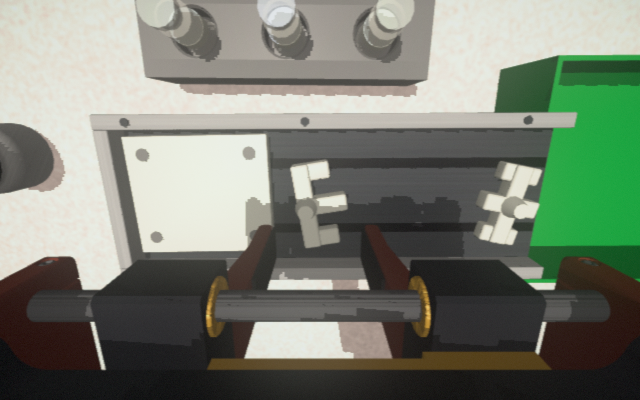

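The vial stands upright in the middle hole (285,30). The tee's stub is at (308,207), about 9 px left of the fingers' mid-line. The cross and cover haven't moved.

Run:
```python
from h import *
im=manip.get_image("wrist")
p=ray(im,308,207,.116);print(p.round(4)); print("cross",ray(im,514,207,.116).round(4), "coverR", ray(im,271,190,.102).round(4),"coverL",ray(im,128,195,.102).round(4))
to(p[0],p[1],.1075,3.4)
```

```text
[0.47   0.0536 0.116 ]
cross [ 0.4794 -0.1019  0.116 ] coverR [0.4779 0.0839 0.102 ] coverL [0.4669 0.1976 0.102 ]
t 10.23 p [0.4641 0.0464 0.1688] yaw 3.46 F [-0.3  0.4  0.2]
tool delta 0.0063 -0.0069 0.0613 turn 0.06
```

Call:
servo_tool([
  [0.004,-0.007,0.015,0,0.05],
  [0,0,0.02,0,0.05],
  [0,0,0.015,0,0.05],
  [0,0,0.011,0,0.05],
  [0,0,0,0,0.03],
  [0,0,0,0,0.015],
  [0,0,0,0,0.005],
  [0,0,0,0,0.0],
  [0,0,0,0,0.0],
  [0,0,0,0,0.0],
], grip_force=25)

```text
time: 11.07
ee_pos: [0.4668, 0.0534, 0.1083]
eef_rot: [-180.0, -0.1, 3.4]
ft_force: [0.6, 0.3, 1.0]
opening: 0.156
gripper_force: 24.4
```

Call:
servo_tool([
  [0,0,-0.002,0,0],
  [0,0.01,0,0,0],
  [0,0.018,0,0,0],
  [0,0.018,0,0,0],
  [0,0.018,0,0,0],
  [0,0.018,0,0,0],
  [0,0.018,0,0,0],
  [0,0.018,0,0,0],
  [0,0.018,0,0,0],
  [0,0.018,0,0,0],
  [0,0.018,0,0,0],
  [0,0,0,0,0],
])

```text
time: 12.07
ee_pos: [0.4771, -0.1213, 0.11]
eef_rot: [179.9, -0.1, 3.3]
ft_force: [-0.0, -0.5, -0.5]
opening: 0.155
gripper_force: 24.2
```

Run:
```python
from h import *
im=manip.get_image("wrist"); f=im["frame"]; cv2.imwrite("pics/w7.png",f)
to(.47,-.22,.1095,3.4); print(manip.state()["opening"]*87.8)
```

```text
t 12.12 p [ 0.4767 -0.12    0.1098] yaw 3.29 F [ 0.2  0.3 -0.6]
tool delta -0.0124 0.0995 0.0003 turn -0.11
13.110434250665428
```

View pics/w7.png

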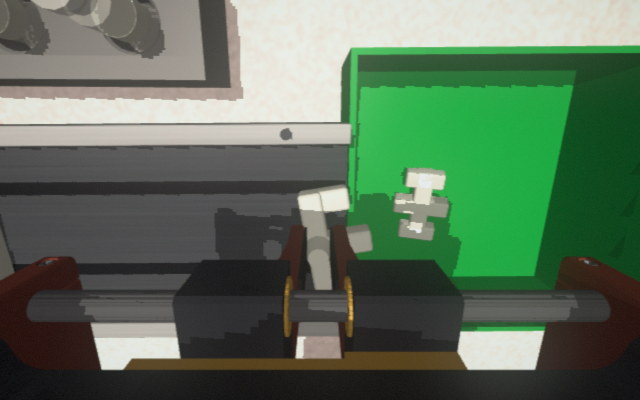

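The cross has dropped into the bin (421,203) and the tee is still gripped at the edge. I'll carry the tee over the bin and release it.

Call:
servo_tool([
  [0,0.025,0,0,0],
  [0,0.03,0,0,0],
  [0,0.03,0,0,0],
  [0,0.02,0.01,0,0],
  [0,0,0.015,0,0],
  [0,0,0,0,0.03],
  [0,0,0,0,0.05],
  [0,0,0,0,0.05],
  [0,0,-0.03,0,0.05],
  [0,0,-0.035,0,0.04],
  [0,-0.03,0,0,0.03],
  [0,-0.04,0,0,0.02],
])

```text
time: 13.12
ee_pos: [0.4812, -0.1542, 0.1529]
eef_rot: [179.8, -0.4, 3.3]
ft_force: [0.4, 0.4, -0.5]
opening: 0.339
gripper_force: 0.0
```

Call:
servo_tool([
  [0,-0.04,0,0,0],
  [0,-0.04,0,0,0],
  [0,-0.04,0,0,0],
  [0,-0.04,0,0,0],
  [0,-0.04,0,0,0],
  [0,-0.04,0,0,0],
  [0,-0.04,0,0,0],
  [0,0,0,0,0],
  [0,0,0,0,0],
])

```text
time: 13.87
ee_pos: [0.4615, 0.1288, 0.1505]
eef_rot: [-180.0, -0.1, 3.8]
ft_force: [-0.9, -0.3, 0.2]
opening: 0.001
gripper_force: 0.0
```

Run:
```python
from h import *
im=manip.get_image("wrist"); f=im["frame"]; cv2.imwrite("pics/w8.png",f)
print([(round(d["p"],2),np.round(d["location"],4)) for d in manip.tip_of("wrist","cover")][:2])
for c in ("top","side"):
  manip.get_image(c)
  for l in ("sprue_tee","sprue_cross","cover"): print(c,l,[(round(d["p"],2),np.round(d["location"],3)) for d in manip.tip_of(c,l)][:2])
to(.465,.162,.104,3.4)
```

```text
[(0.97, array([0.4647, 0.1377, 0.0889]))]
top sprue_tee [(0.61, array([ 0.482, -0.243,  0.017]))]
top sprue_cross [(0.48, array([ 0.498, -0.21 ,  0.028]))]
top cover [(0.87, array([0.465, 0.138, 0.087]))]
side sprue_tee [(0.66, array([0.596, 0.078, 0.033])), (0.52, array([ 0.482, -0.235,  0.02 ]))]
side sprue_cross [(0.46, array([ 0.498, -0.206,  0.026]))]
side cover [(0.82, array([0.468, 0.139, 0.09 ]))]
t 14.37 p [0.4621 0.1255 0.1497] yaw 3.36 F [0.  0.4 0.3]
tool delta 0.0051 -0.0363 0.0457 turn -0.04
```

Call:
servo_tool([
  [0.002,-0.016,0,0,0],
  [0.002,-0.0165,0.01,0,0],
  [0,0,0.015,0,0],
  [0,0,0.012,0,0],
  [0,0,0.006,0,0],
  [0,0,0,0,0],
  [0,0,0.001,0,0],
  [0,0,0.001,0,0],
  [0,0,0,0,0],
])

```text
time: 15.12
ee_pos: [0.4644, 0.1588, 0.1051]
eef_rot: [-180.0, -0.0, 3.4]
ft_force: [0.1, 0.5, 0.4]
opening: 0.002
gripper_force: 0.0
```

Call:
servo_tool([
  [0,0,0.001,0,0],
  [0,0,0.001,0,0],
  [0,0,0.0005,0,0],
  [0,0,0,0,0],
])

```text
time: 15.45
ee_pos: [0.4641, 0.1589, 0.1024]
eef_rot: [-180.0, -0.0, 3.4]
ft_force: [0.5, 0.2, 1.8]
opening: 0.005
gripper_force: 0.8
```

Call:
servo_tool([
  [0,0,0.0005,0,0],
  [0,0,0,0,0],
])

```text
time: 15.62
ee_pos: [0.4641, 0.1589, 0.1023]
eef_rot: [180.0, -0.0, 3.4]
ft_force: [-1.9, -1.5, 8.9]
opening: 0.001
gripper_force: 4.2
```

Call:
servo_tool([
  [0,0,0.0003,0,0],
  [0,0,0,0,0],
  [0,0.002,0,0,0],
  [0,0.004,0,0,0],
  [0,0.006,0,0,0],
  [0,0.006,0,0,0],
])

```text
time: 16.12
ee_pos: [0.4663, 0.1419, 0.1023]
eef_rot: [-179.9, -0.2, 3.4]
ft_force: [-1.0, 5.7, 6.7]
opening: 0.008
gripper_force: 3.4
```

Run:
```python
from h import *
manip.get_image("wrist")
print([(round(d["p"],2),np.round(d["location"],4)) for d in manip.tip_of("wrist","cover")][:2])
m=manip.masks_of("wrist","cover")[0]["region"]; ys,xs=np.nonzero(m); print(xs.min(),xs.max())
to(.47,-.1,.102)
```

```text
[(0.93, array([0.464 , 0.1221, 0.0888])), (0.48, array([0.5998, 0.0832, 0.0337]))]
252 450
t 16.27 p [0.4663 0.1411 0.1023] yaw 3.43 F [-0.1 -0.4  8.1]
tool delta -0.0108 0.2409 0.0003 turn None
```

The cover slides with the finger. I'll press slightly more and continue.

Call:
servo_tool([
  [0,0,0.0003,0,0],
  [0,0.003,0,0,0],
  [0,0.006,0,0,0],
  [0,0.009,0,0,0],
  [0,0.01,0,0,0],
  [0,0.01,0,0,0],
  [0,0.01,0,0,0],
  [0,0.01,0,0,0],
])

```text
time: 16.93
ee_pos: [0.4702, 0.0838, 0.1023]
eef_rot: [-179.9, -0.2, 3.4]
ft_force: [-0.4, 6.1, 9.1]
opening: 0.004
gripper_force: 4.9
```

Run:
```python
from h import *
manip.get_image("wrist")
print([(round(d["p"],2),np.round(d["location"],4)) for d in manip.tip_of("wrist","cover")][:2])
to(.47,-.1,.102)
```

```text
[(0.84, array([0.4709, 0.0611, 0.0892]))]
t 17.03 p [0.4703 0.0825 0.1023] yaw 3.4 F [ 0.9 -3.3  9.9]
tool delta -0.0111 0.1822 0.0003 turn None
```

Call:
servo_tool([
  [0,0.004,0,0,0],
  [0,0.008,0,0,0],
  [0,0.011,0,0,0],
  [0,0.012,0,0,0],
  [0,0.012,0,0,0],
  [0,0.012,0,0,0],
  [0,0.012,0,0,0],
  [0,0.012,0,0,0],
  [0,0.012,0,0,0],
  [0,0.012,0,0,0],
  [0,0.012,0,0,0],
])

```text
time: 17.95
ee_pos: [0.4771, -0.0354, 0.1023]
eef_rot: [-179.9, -0.2, 3.4]
ft_force: [-0.7, 6.7, 12.0]
opening: 0.005
gripper_force: 5.9
```

Run:
```python
from h import *
manip.get_image("wrist")
print([(round(d["p"],2),np.round(d["location"],4)) for d in manip.tip_of("wrist","cover")][:2])
to(.47,-.145,.102)
```

```text
[(0.85, array([ 0.4791, -0.0556,  0.0869]))]
t 18.05 p [ 0.4773 -0.037   0.1023] yaw 3.4 F [-0.2 -5.1 11.6]
tool delta -0.0136 0.1074 0.0003 turn None
```

Call:
servo_tool([
  [0,0.004,0,0,0],
  [0,0.009,0,0,0],
  [0,0.012,0,0,0],
  [0,0.014,0,0,0],
  [0,0.016,0,0,0],
  [0,0.016,0,0,0],
  [0,0.018,0,0,0],
  [0,0.018,0,0,0],
  [0,0.018,0,0,0],
  [0,0.018,0,0,0],
  [0,0,0,0,0],
])

```text
time: 18.97
ee_pos: [0.4851, -0.1809, 0.1014]
eef_rot: [179.9, -0.1, 3.3]
ft_force: [-0.0, 0.2, -0.7]
opening: 0.004
gripper_force: 0.0
```

Run:
```python
from h import *
im=manip.get_image("side"); cv2.imwrite("pics/s9.png",cv2.resize(im["frame"][120:300,220:460],None,fx=3,fy=3))
im=manip.get_image("wrist"); cv2.imwrite("pics/w9.png",im["frame"])
for c in ("side","wrist"): print([(round(d["p"],2),np.round(d["location"],4)) for d in manip.tip_of(c,"cover")][:2])
to(.47,-.145,.102)
```

```text
[(0.56, array([ 0.4843, -0.1934,  0.0531])), (0.56, array([ 0.4679,  0.3718, -0.0049]))]
[]
t 19.17 p [ 0.4839 -0.1778  0.1009] yaw 3.45 F [ 0.1 -0.4  0.1]
tool delta -0.0119 -0.0336 -0.0011 turn None
```

View pics/w9.png

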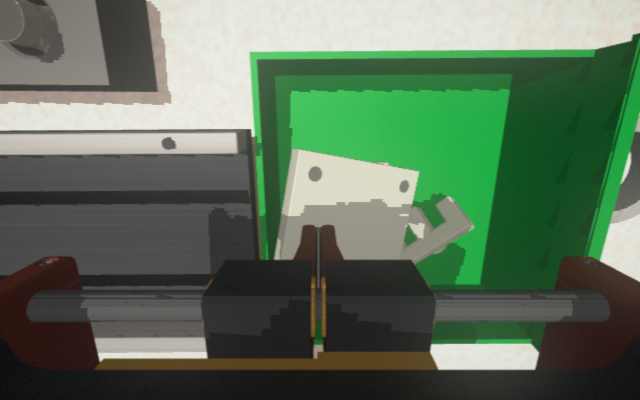

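The cover is inside the bin, with its near edge at column 283 against the rim at about 262. I'll lift clear and check numerically.

Call:
servo_tool([
  [0,0,-0.02,0,0],
  [0,0,-0.04,0,0],
  [0,0,-0.04,0,0],
  [-0.03,0.02,-0.02,0,0],
  [-0.03,0.025,0,0,0],
  [-0.03,0.025,0,0,0],
  [-0.03,0.025,0,0,0],
  [-0.02,0.03,0,0,0],
  [0,0.035,0,0,0],
  [0,0.035,0,0,0],
  [0,0,0,0,0],
  [0,0,0,0,0],
])

```text
time: 20.17
ee_pos: [0.3562, -0.382, 0.2208]
eef_rot: [-180.0, 0.0, 3.4]
ft_force: [-0.4, 0.1, -0.5]
opening: 0.005
gripper_force: 0.0
```

Run:
```python
from h import *
B=np.array([.469,.036]); r=np.radians(3.4); R=np.array([[np.cos(r),np.sin(r)],[-np.sin(r),np.cos(r)]])
for c in ("top","side","wrist"):
    im=manip.get_image(c)
    for l in ("cover","sprue_tee","sprue_cross","vial"):
        for d in manip.tip_of(c,l)[:4]: 
            if d["p"]>.35: print(c,l,round(d["p"],2),np.round(d["location"],3), "bedxy",(R@(np.array(d["location"][:2])-B)).round(3))
    for l in ("cover","sprue_tee","sprue_cross","bin"):
        for d in manip.masks_of(c,l)[:1]:
            if d["p"]>.35:
                ys,xs=np.nonzero(d["region"]); print(c,"mask",l,round(d["p"],2),xs.min(),xs.max(),ys.min(),ys.max())
    # bed edge & inner bin wall columns
    e=lambda x,y,z:px(im,[*(B+R.T@[x,y]),z])
    print(c,"edge top",e(-.056,-.175,.09),e(.056,-.175,.09),"bin rim inside",e(-.05,-.179,.078),e(.05,-.179,.078))
    if c=="top":
        f=im["frame"]; g=cv2.cvtColor(f,cv2.COLOR_BGR2GRAY)
        q=np.array([e(-.05,-.172,.09),e(.05,-.172,.09),e(.05,.16,.09),e(-.05,.16,.09)],int)
        m=np.zeros(g.shape,np.uint8); cv2.fillPoly(m,[q],1); v=g[m>0]; print("bed grey pct",np.percentile(v,[1,50,99,100]))
to(.4,-.4,.2)
```

```text
top cover 0.76 [ 0.479 -0.208  0.03 ] bedxy [-0.004 -0.244]
top sprue_tee 0.71 [ 0.478 -0.21   0.029] bedxy [-0.005 -0.246]
top sprue_tee 0.66 [ 0.465  0.033 -0.008] bedxy [-0.004 -0.003]
top sprue_tee 0.62 [ 0.463 -0.284  0.023] bedxy [-0.025 -0.319]
top vial 0.71 [0.591 0.154 0.039] bedxy [0.129 0.11 ]
top vial 0.47 [0.6   0.006 0.038] bedxy [ 0.129 -0.038]
top vial 0.43 [0.599 0.081 0.033] bedxy [0.132 0.037]
top mask cover 0.73 357 400 203 245
top mask sprue_cross 0.36 265 277 171 183
top mask bin 0.56 350 438 175 257
top edge top (np.float64(355.6), np.float64(245.3)) (np.float64(353.4), np.float64(201.6)) bin rim inside (np.float64(356.5), np.float64(242.6)) (np.float64(354.6), np.float64(204.2))
bed grey pct [27. 43. 49. 52.]
side cover 0.96 [ 0.48  -0.207  0.028] bedxy [-0.003 -0.243]
side sprue_tee 0.63 [ 0.459 -0.273  0.028] bedxy [-0.028 -0.308]
side vial 0.81 [0.6   0.009 0.036] bedxy [ 0.129 -0.034]
side vial 0.8 [0.598 0.082 0.033] bedxy [0.131 0.038]
side vial 0.53 [0.594 0.156 0.036] bedxy [0.132 0.112]
side mask cover 0.96 357 398 175 194
side mask bin 0.72 329 420 137 219
side edge top (np.float64(383.8), np.float64(192.1)) (np.float64(346.3), np.float64(180.1)) bin rim inside (np.float64(381.9), np.float64(194.0)) (np.float64(348.7), np.float64(183.4))
wrist cover 0.74 [ 0.476 -0.211  0.029] bedxy [-0.007 -0.247]
wrist sprue_tee 0.84 [ 0.464 -0.28   0.03 ] bedxy [-0.024 -0.315]
wrist mask cover 0.85 101 226 0 116
wrist mask sprue_tee 0.56 215 268 50 112
wrist mask bin 0.88 59 291 0 144
wrist edge top (np.float64(67.4), np.float64(105.3)) (np.float64(37.6), np.float64(-34.1)) bin rim inside (np.float64(80.1), np.float64(99.2)) (np.float64(56.1), np.float64(-19.7))
t 21.52 p [ 0.3562 -0.3816  0.2211] yaw 3.44 F [ 0.9 -0.3 -0.6]
tool delta 0.0426 0.021 0.0211 turn None
```

```bash
python3 -c "
from workcell import manip
print(manip.finish_job())"
```

```text
the job is handed in; nothing more can be done
None
```

Job handed in at about 21.5 s: the good vial stands upright in the rack's middle hole, the cover and both sprues are in the bin, and the bed is empty by the final camera check; contact-force readings on the cover peaked at 12 N.

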